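# Index the banding wheel and lid the last jar

## Robot

A 7-joint arm with a two-finger parallel gripper is mounted at the origin on the work surface. World frame = base frame: x ahead of the robot, y to its left, z up, the work surface at z = 0. Lengths are in m, angles in rad, forces in N, time in s.
With the tool pointing down it reaches from about 0.425 to 0.95 m from the base axis. Payload 4.7 kg.
Tool frame: the origin (TCP) lies midway between the tips of the shut fingers; the grasp point (between the pads) lies 19 mm behind it (bot.pinch_z is the distance from the TCP to the grasp point, in m); z points along the fingers, y is the line along which they close (so a half turn about z gives the same grasp; the last joint's range is limited). The gripper opens to 87 mm and grips with 3 to 60 N. Pads are 19 mm wide; open, the fingers measure 117 mm over their backs; the gripper's body (75 mm by 190 mm) begins 51 mm behind the grasp point.
Start: joints at [1.095, 0.469, -0.049, 1.532, 0.024, 1.141, -0.082], TCP at [0.292, -0.609, 0.198] pointing down, gripper open.
Joint ranges: [-2.59, 2.59], [-0.33, 1.99], [-1.39, 1.29], [0.1, 2.45], [-1.04, 4.18], [0.21, 1.99], [-2.66, 2.66]. Speed limits (rad/s): [2.57, 2.57, 3.14, 3.14, 3.14, 3.14, 3.14].

## Interface

Orientations are given as [roll, pitch, yaw] about the fixed x, y, z axes, in that order (R = Rz(yaw) Ry(pitch) Rx(roll)).
In Python, from bench import telemetry, cams, bot gives the robot as it stands. The module is installed in compiled form; this text tells all that it offers.
- The arm moves only by the tool jog_arm, never from a script. Its argument "targets" is a list of rows, each a list of 5 numbers: the shift along the world's x, y, z in cm, then the turn about the world's z in degrees, then the finger opening in cm, from 0 to 8.7. A call has 1 to 5 rows; each row is the pose to reach, as a shift and turn from the pose commanded when the call began; what a row does not reach only later rows make up. A row lasts 1/10 s, in which the tool goes at most 50 mm and 8.59 degrees, less where a joint would pass 70% of its speed; a pose out of reach is approached as far as the arm can. A call with a gripper value outside its range is refused whole. The fingers move at their own pace and stop on an object; "grip_force" is the grip in N (left out, the last holds). Time passes only in rows, so rows that repeat a pose let the fingers close. It gives the time, the measured TCP pose, the force, the opening and the grip force at its end, in the units of the state.
- telemetry.read_state(): the state, without advancing time (a new reading comes with each control period).
- cams.get_image(name): name is "side" or "top" or "wrist"; returns (picture, depth): 480x640x3 uint8, red, green, blue; 480x640 float32, m along the optical axis (not along the pixel's ray), 0 where there is no reading.
- cams.calibration(name): a dict with "mtx" (3x3 intrinsics, pixels), "pose" (4x4, takes a point from camera to world coordinates). Camera axes: x right, y down, z forward; pixel columns grow to the right and rows downward; lengths in m; the calibration is good to about 2 mm. A picture is of the moment at which its call begins: read the wrist's pose just before it. calibration takes no time and is no camera call; for the wrist camera it gives the pose at the moment of the call.
- bot.close_job(): hands the job in; it is judged then, once.
The state is a dict: "clock": time; "q": joint angles; "joint_velocities": joint speeds; "joint_torque": joint torques, N m; "tool_pos": TCP position; "eef_rot": TCP orientation; "contact_force": force on the tool from outside, world axes, zero at the start; "torque": the same for the moment, N m; "grip_width": finger opening in m; "finger_force": force on a finger pad.
Only numpy, scipy, OpenCV 4.12 (cv2) and the standard library are available. Lean on these libraries where they do the work, as an engineer would, in place of code of your own. Each camera call takes 0.05 s, during which the arm holds its last target. There are 200 camera calls.

## Task

Three of the four small jars on the indexing banding wheel already have their lids. Pull the wheel's locking plunger up and give it a quarter turn so that it stays up by itself, turn the wheel (it has an upright handle) until the open jar stands at the fixed pointer, then turn the plunger back so that its pin drops fully home and locks the wheel there. Only then, with the wheel locked, lower the small lid from the bench onto the open jar so that it sits flat; keep the jars standing in their places on the wheel, do not drop the lid onto the jar, and leave the other things on the bench alone.

Things in the scene. Friction and masses are not known exactly. Their poses are not given: they have to be found in the camera images.
- wheel_centre (a point): Centre of the top of the white plaster bat (200 mm dia., top 90 mm above the bench) on the indexing banding wheel; fixed to the cast base, does not turn. Axes of the base: -x points to the work side (the pointer), z up. Below the bat a steel index plate, radius 145 mm, top 58 mm above the bench, has 12 notches, one each 30 degrees.
- work_place (a point): The work place: the point on the bat's top level (90 mm above the bench), 62 mm from the wheel's axis towards the pointer, where the open jar's foot centre must come to stand. Fixed to the base.
- pointer (a point): Tip of the fixed steel pointer on the base's work side, 135 mm from the axis, 62 mm above the bench; nothing of the pointer is higher than 68 mm.
- wheel (a joint): Turn of the wheel, rad, counter-clockwise from above positive; 0 at the start, locked (play 0.01). Drag 0.15 N m: stays where left. Range -2.7 to 2.7. The pin enters a notch at each multiple of pi/6; its round nose draws the free wheel in from 0.03 rad off, else it rests on the plate, plunger at 10 mm. Jars are 90 degrees apart: the open jar comes to the pointer at +pi/2 or -pi/2.
- handle_grip (a point): Point to grip on the wheel's upright handle: a black sleeve, 20 mm dia., 76 mm tall (62 to 138 mm above the bench), that revolves freely on its own axis. The point is on the sleeve's axis, 120 mm above the bench, 18 mm below its top, 122 mm from the wheel's axis; it moves with the wheel. Its own yaw means nothing.
- plunger_grip (a point): Centre of the plunger's black T-bar: 46 mm long (its x axis), 14 wide (y), 17 tall; 126.5 mm above the bench when locked. Under the bar an 11 mm dia. stem, and 26 mm below this point (when locked) a slotted steel collar, 29 mm dia. It is 130 mm from the wheel's axis, 45 degrees counter-clockwise from the pointer, on a bracket arm 36 mm wide, 66 to 78 mm above the bench.
- plunger (a joint): Height of the plunger above locked, m: 0 = pin fully home in a notch; stop at 0.020. A spring pulls it down with 6 N at 0, 10 N at 0.015. It can be turned only when lifted above 0.014; turned by more than about 0.5 rad and let go, its key rests on the collar and it stays up at about 0.014.
- plunger_turn (a joint): Turn of the plunger's T-bar, rad, counter-clockwise from above is positive: 0 = bar along the collar's slot (radial to the wheel), where the pin can drop; pi/2 = a quarter turn, parked; stops at -0.03 and 1.60. The key drops into the slot below about 0.1 rad. It turns lightly (about 0.03 N m) and stays where it is left.
- jar_mouth (a point): Centre of the rim of the open jar (unglazed terracotta, 56 mm outside dia., 44 mm tall, wall 4.5 mm, 0.11 kg, loose on the bat 62 mm from the wheel's axis). The rim is 134 mm above the bench.
- jar_open_mid (a point): Centre of the open jar, half-way up (22 mm above its foot).
- jar_a_mid (a point): A lidded jar of the same size (71 mm tall with its lid, its top 161 mm above the bench), loose on the bat; the lid is stuck to it. This point is on its axis, 22 mm above its foot.
- jar_b_mid (a point): Another lidded jar, as jar_a; at the start it stands at the work place.
- jar_c_mid (a point): Another lidded jar, as jar_a.
- lid_mid (a point): Centre of the small loose terracotta lid (half-way up): 57 mm dia., 33 mm tall, 45 g. From below: a spigot 37 mm dia., 6 mm tall, on which it stands; a flange with rounded shoulder, 6 to 14 mm (edge to 10 mm); a knob 17 to 21 mm dia. from 14 mm to the top. This point is 16.5 mm above its underside.
- lid_seat (a point): On the small lid's axis, 6 mm above its underside: the level of the flange's lower face, which rests on the jar's rim.
- wide_lid_mid (a point): A wider lid (100 mm dia.) of another pot with the same kind of knob; leave it alone.
- glaze_tub_mid (a point): White glaze tub with a blue cap, 72 mm dia., 75 mm tall; bystander.
- brush_jar_mid (a point): Clay pot holding brushes, 80 mm dia., 85 mm tall, brushes up to 185 mm; bystander.
- loop_tool_mid (a point): Wooden trimming tool with a wire loop, 190 mm long, lying; bystander.
- wood_rib_mid (a point): Flat wooden rib, 140 x 45 x 6 mm, lying; bystander.
- slip_bowl_mid (a point): Clay bowl, 110 mm dia., 50 mm tall; bystander.
- wood_knife_mid (a point): Wooden modelling knife, 205 mm long, lying; bystander.
Not all that is in view belongs to the job. Leave any red look-alike of the part that bears jar_c_mid alone.

How it is judged:
By the outcome, as a careful person would: the job done as asked, in the order asked, and still so for the second after the job is handed in, with the robot touching nothing.
It also fails if it takes over 72 s, if anything falls off the work surface, if the arm or the gripper's body presses on something with over 40 N, if the wrist force passes 120 N, or if a joint passes its speed limit or range.

## Working session

There is one attempt and no reset: what is moved stays moved. The work goes in short steps, Python scripts to look and compute and a tool call to move; the robot and the scene stay as the last step left them, time stands still between calls to the robot, and variables do not carry over. Pictures are saved under pics/ and viewed, at most 12 in all, crops included, and the job is handed in when it is done.

Besides the shell and the picture viewer there is one more tool, called after "Emit:" as name(argument=value, ...), one argument or row to a line, values as JSON. jog_arm: Moves the arm, as the interface text tells. Its arguments: {"type":"object","properties":{"targets":{"type":"array","items":{"type":"array","items":{"type":"number"}}},"grip_force":{"type":"number"}},"required":["targets"]}

```bash
mkdir -p pics
cat > h.py <<'E'
import numpy as np, cv2
from bench import telemetry, cams, bot
def grab(n, fn=None):
    K=cams.calibration(n); im,d=cams.get_image(n)
    if fn: cv2.imwrite('pics/'+fn, im[:,:,::-1]); np.savez('pics/'+fn[:-4]+'.npz',im=im,d=d,mtx=K['mtx'],pose=K['pose'])
    return im,d,K
def cloud(d,K):
    K_=np.asarray(K['mtx']);P=np.asarray(K['pose']);v,u=np.mgrid[:480,:640]
    c=np.stack([(u-K_[0,2])/K_[0,0]*d,(v-K_[1,2])/K_[1,1]*d,d],-1)
    w=c@P[:3,:3].T+P[:3,3]; w[d<=0]=np.nan
    return w
def proj(p,K):
    P=np.linalg.inv(np.asarray(K['pose']));c=P[:3,:3]@np.asarray(p)+P[:3,3];x=np.asarray(K['mtx'])@c;return x[:2]/x[2]
E
python3 - <<'E'
from h import *
s=telemetry.read_state();print(s)
a=grab('top','top0.png');b=grab('side','side0.png')
print(a[2],b[2])
cv2.imwrite('pics/both0.png',np.vstack([a[0],b[0]])[:,:,::-1][:, :] if 0 else cv2.resize(np.hstack([a[0],b[0]])[:,:,::-1],(800,300)))
E
```

```text
{'clock': 0.0, 'q': array([ 1.09512706,  0.46944043, -0.04859155,  1.53368672,  0.02412827,
        1.14096107, -0.08229973]), 'joint_velocities': array([ 0.00036563,  0.00107411,  0.00109551,  0.00028337, -0.00131695,
       -0.00019207, -0.00043891]), 'joint_torque': array([ 2.40922882e-04, -5.07982600e+01, -8.04788014e-02, -2.36159188e+01,
       -6.13647862e-02,  3.79988691e-02,  1.73784574e-04]), 'tool_pos': array([ 0.29136232, -0.60817773,  0.19740319]), 'eef_rot': array([-3.13968607e+00,  9.55638296e-05,  4.46809872e-01]), 'contact_force': array([-0.60637503,  0.19877056, -0.29661152]), 'torque': array([ 0.03401701,  0.03364748, -0.04039189]), 'finger_force': 0.0, 'grip_width': 0.0870181586789443}
{'mtx': array([[592.43981596,   0.        , 321.17456449],
       [  0.        , 592.43981596, 233.35515788],
       [  0.        ,   0.        ,   1.        ]]), 'pose': array([[ 3.64007648e-04, -9.84204320e-01,  1.77035939e-01,
         3.16939986e-01],
       [-9.99999909e-01, -3.97565223e-04, -1.54080554e-04,
         4.90957452e-04],
       [ 2.22030080e-04, -1.77035867e-01, -9.84204375e-01,
         1.39346899e+00],
       [ 0.00000000e+00,  0.00000000e+00,  0.00000000e+00,
         1.00000000e+00]])} {'mtx': array([[433.63442484,   0.        , 307.86357162],
       [  0.        , 433.63442484, 233.85818516],
       [  0.        ,   0.        ,   1.        ]]), 'pose': array([[-0.82086326, -0.40468686,  0.40300379,  0.07345387],
       [-0.57111279,  0.57706176, -0.5838064 ,  0.67922502],
       [ 0.0037007 , -0.70938585, -0.70481063,  0.92595243],
       [ 0.        ,  0.        ,  0.        ,  1.        ]])}
```

View pics/top0.png

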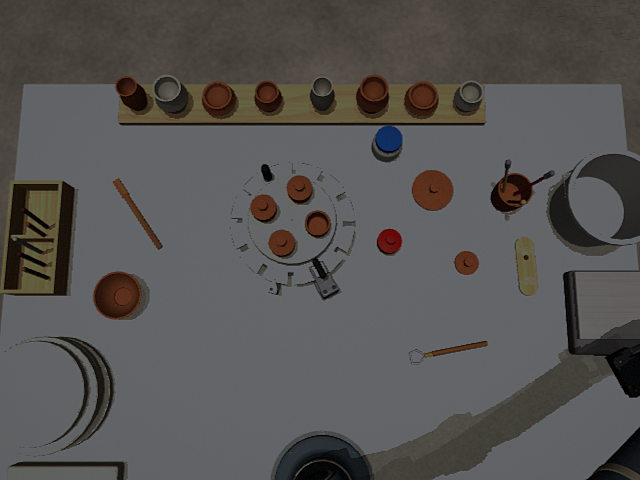

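View pics/side0.png

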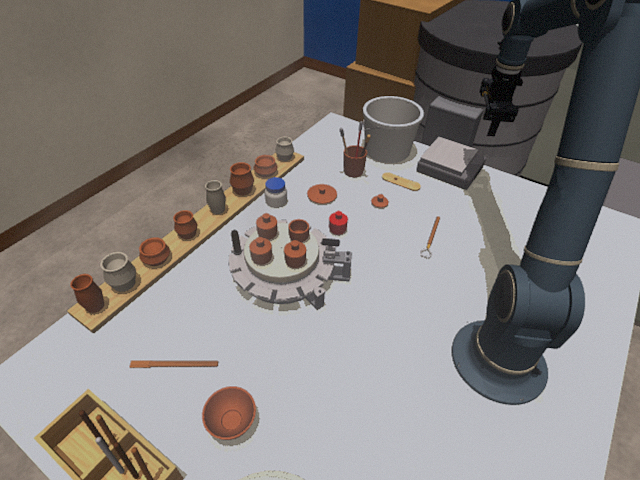

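Top view: the wheel centre is near (293,220), the handle at (267,172), the plunger at (320,270), the pointer at (275,290) and the open jar at (318,223). There are three lid candidates. The terracotta one at (466,263) is small and loose. The one at (432,189) is too wide (100 mm), and (389,241) is the red look-alike, so it stays alone. Seen from above, the open jar needs about −90° to reach the pointer.

```bash
cat > m.py <<'E'
from h import *
from scipy.optimize import least_squares
def circ(p):
    f=lambda q:np.hypot(p[:,0]-q[0],p[:,1]-q[1])-q[2]
    return least_squares(f,[*p.mean(0)[:2],.05],loss='soft_l1',f_scale=.002).x
if __name__=='__main__':
  for n in ['top0','side0']:
    z=np.load(f'pics/{n}.npz');im=z['im'].astype(int);w=cloud(z['d'],z);X,Y,Z=w[...,0],w[...,1],w[...,2]
    K=z
    near=lambda c,r:np.hypot(X-c[0],Y-c[1])<r
    t=np.load('pics/top0.npz');wt=cloud(t['d'],t)
    print(n)
    for nm,(u,v),r,zl in [('handle',(267,168),.03,(.13,.15)),('plung',(320,266),.035,(.112,.15)),('lid',(466,263),.045,(.004,.05)),('lidknob',(466,263),.03,(.022,.05)),('open',(318,214),.04,(.128,.145)),('jb',(281,239),.045,(.145,.18)),('ja',(300,185),.04,(.145,.18)),('jc',(263,203),.04,(.145,.18)),('bat',(290,220),.13,(.083,.097)),('plate',(290,220),.16,(.052,.064)),('pointer',(275,290),.03,(.05,.075))]:
        c=wt[v,u]; m=near(c,r)&(Z>zl[0])&(Z<zl[1])
        p=w[m]
        if len(p)<4: print(nm,c.round(3),len(p));continue
        print(nm,'c',c.round(3),'n',len(p),'mean',p.mean(0).round(4),'mid',((p.max(0)+p.min(0))/2).round(4),'ext',np.ptp(p,axis=0).round(3),'z95',np.percentile(p[:,2],95).round(4))
        if nm in('bat','plate','open'):
            from scipy.spatial import ConvexHull
            h=p[ConvexHull(p[:,:2]).vertices]; print('   circ',circ(h).round(4))
  im=np.load('pics/top0.npz')['im']
  a=cv2.resize(im[150:310,215:360],(725,600)*1) ; b=cv2.resize(im[160:300,370:550],None,fx=2,fy=2)
  cv2.imwrite('pics/crop0.png',np.clip(cv2.resize(im[150:310,215:495],(800,457)).astype(int)*2,0,255).astype(np.uint8)[:,:,::-1])
E
python3 m.py
```

```text
top0
handle c [0.689 0.12  0.136] n 52 mean [0.6895 0.1241 0.1357] mid [0.6903 0.1244 0.1366] ext [0.017 0.017 0.013] z95 0.1408
plung c [0.472 0.003 0.136] n 144 mean [0.4684 0.0046 0.1332] mid [0.4686 0.0049 0.1294] ext [0.043 0.03  0.02 ] z95 0.1375
lid c [ 0.493 -0.336  0.03 ] n 500 mean [ 0.4953 -0.34    0.0137] mid [ 0.4925 -0.3374  0.021 ] ext [0.088 0.083 0.034] z95 0.0329
lidknob c [ 0.493 -0.336  0.03 ] n 68 mean [ 0.4963 -0.3414  0.0314] mid [ 0.4967 -0.3412  0.0302] ext [0.02  0.022 0.015] z95 0.0365
open c [0.591 0.007 0.111] n 96 mean [0.5823 0.0087 0.1332] mid [0.5906 0.0083 0.1346] ext [0.065 0.054 0.013] z95 0.137
   circ [0.5903 0.0127 0.0361]
jb c [0.527 0.085 0.157] n 89 mean [0.5234 0.0854 0.1581] mid [0.5214 0.084  0.1553] ext [0.041 0.03  0.02 ] z95 0.1641
ja c [0.644 0.046 0.162] n 88 mean [0.6441 0.0479 0.1577] mid [0.6493 0.0539 0.1555] ext [0.038 0.037 0.021] z95 0.1639
jc c [0.604 0.124 0.161] n 90 mean [0.6007 0.1258 0.1585] mid [0.6023 0.1289 0.1551] ext [0.038 0.033 0.02 ] z95 0.1643
bat c [0.582 0.07  0.091] n 3940 mean [0.576  0.0615 0.0898] mid [0.57
[... 1132 characters left out ...]
2 0.022 0.018] z95 0.1622
ja c [0.644 0.046 0.162] n 56 mean [0.6413 0.053  0.1568] mid [0.6433 0.0509 0.1545] ext [0.021 0.023 0.016] z95 0.1611
jc c [0.604 0.124 0.161] n 62 mean [0.5979 0.1317 0.1573] mid [0.5993 0.1284 0.1541] ext [0.019 0.021 0.017] z95 0.162
bat c [0.582 0.07  0.091] n 1795 mean [0.5668 0.0849 0.0888] mid [0.5777 0.0723 0.09  ] ext [0.229 0.196 0.014] z95 0.0921
   circ [0.5815 0.0698 0.1002]
plate c [0.582 0.07  0.091] n 2387 mean [0.5526 0.1182 0.0569] mid [0.5764 0.0689 0.058 ] ext [0.3   0.287 0.012] z95 0.0602
   circ [0.5816 0.0694 0.1434]
pointer c [0.427 0.103 0.069] n 146 mean [0.4365 0.1096 0.0604] mid [0.4377 0.1061 0.0599] ext [0.038 0.049 0.019] z95 0.0667
```

View pics/crop0.png

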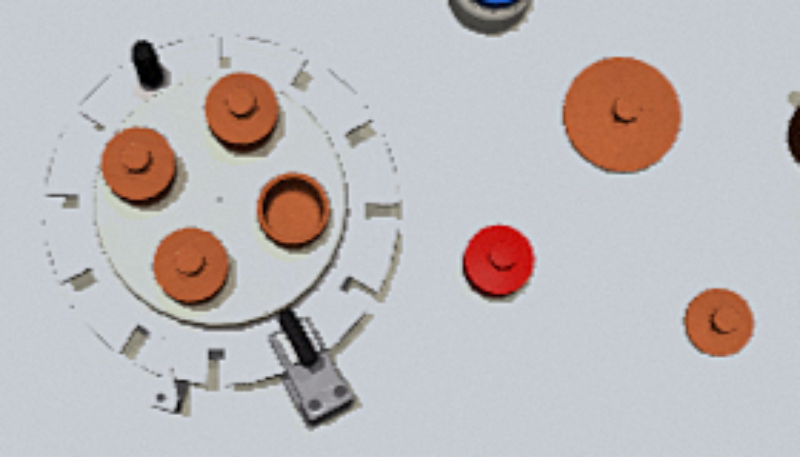

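The crop confirms it: the small terracotta lid at crop (720,322) is loose on the bench, the red one is at (498,260), and the wide lid is at (625,113). Measured positions agree with the text:

| Thing | Position (m) |
|---|---|
| Wheel centre | (0.5825, 0.068) |
| Pointer direction | 162° |
| Plunger | (0.467, 0.008) |
| Handle | (0.689, 0.126) |
| Lid | (0.4955, −0.339) |

Next I move to above the plunger.

Emit:
jog_arm(
  targets=[
    [5.9,20.5,0.8,0,8.7],
    [5.9,20.5,0.8,0,8.7],
    [5.9,20.5,0.8,0,8.7],
    [5.9,20.5,0.8,0,8.7],
    [5.9,20.5,0.8,0,8.7],
  ],
)

```text
clock: 0.6
tool_pos: [0.3529, -0.3977, 0.2065]
eef_rot: [-3.139, -0.002, 0.455]
contact_force: [0.5, -0.6, 0.5]
grip_width: 0.0873
finger_force: 0.0
```

Emit:
jog_arm(
  targets=[
    [5.9,20.5,0,0,6],
    [5.9,20.5,0,0,6],
    [5.9,20.5,0,0,6],
    [5.9,20.5,0,0,6],
    [5.9,20.5,0,0,6],
  ],
)

```text
clock: 1.1
tool_pos: [0.411, -0.1937, 0.2066]
eef_rot: [-3.141, -0.001, 0.455]
contact_force: [0.5, -0.2, 0.3]
grip_width: 0.0616
finger_force: 0.0
```

Emit:
jog_arm(
  targets=[
    [5.7,20.5,0,1.4,5],
    [5.7,20.5,0,1.4,5],
    [5.7,20.5,0,1.4,5],
    [5.7,20.5,0,1.4,5],
    [5.7,20.5,0,1.4,5],
  ],
)

```text
clock: 1.6
tool_pos: [0.468, 0.0113, 0.2068]
eef_rot: [-3.14, -0.002, 0.478]
contact_force: [-0.2, -0.4, 0.9]
grip_width: 0.0499
finger_force: 0.0
```

```bash
cat > w.py <<'E'
from h import *
import sys
s=telemetry.read_state();print(s['tool_pos'],s['eef_rot'],s['q'].round(2))
im,d,K=grab('wrist',sys.argv[1]+'.png');print(K['pose'].round(3).tolist())
w=cloud(d,K);im=im.astype(int)
dark=(im.max(-1)<70)
m=dark&(w[...,2]>.125)&(w[...,2]<.145)&(np.hypot(w[...,0]-.467,w[...,1]-.0085)<.04)
p=w[m];print(len(p))
if len(p):
  r=cv2.minAreaRect((p[:,:2]*1000).astype(np.float32));print('bar',r,p.mean(0),np.percentile(p[:,2],[5,50,95]))
E
python3 w.py w1
```

```text
[0.4679529  0.01128617 0.20678303] [-3.14021668e+00 -2.42100157e-03  4.78229075e-01] [ 0.32  0.15 -0.48  1.97  0.08  1.03 -1.29]
[[0.461, -0.852, -0.248, 0.536], [-0.887, -0.443, -0.128, 0.045], [-0.001, 0.279, -0.96, 0.394], [0.0, 0.0, 0.0, 1.0]]
965
bar ((469.84027099609375, 5.815998077392578), (44.552467346191406, 13.408853530883789), 28.052478790283203) [0.47111262 0.00618793 0.13516918] [0.1325182  0.13551133 0.13686822]
```

View pics/w1.png

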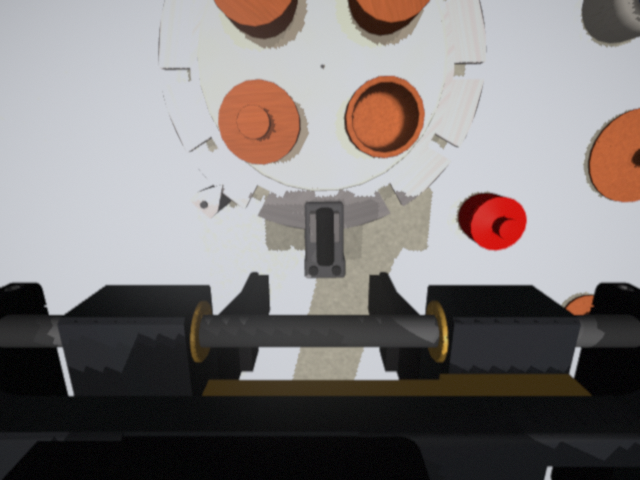

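The wrist view shows the T-bar at (325,237), centred between the finger lines, at world (0.4695, 0.006), top z 0.1355 and angle 28°. I go down and grip.

Emit:
jog_arm(
  targets=[
    [0.1,-0.5,0,0.6,5],
    [0.1,-0.5,-5,0.6,5],
    [0.1,-0.5,-8,0.6,5],
    [0.1,-0.5,-9.8,0.6,5],
    [0.1,-0.5,-9.8,0.6,5],
  ],
)

```text
clock: 2.15
tool_pos: [0.4652, -0.0021, 0.1059]
eef_rot: [-3.14, 0.006, 0.478]
contact_force: [-0.5, -1.1, 0.2]
grip_width: 0.0501
finger_force: 0.0
```

Emit:
jog_arm(
  targets=[
    [0,0,0,0,2.5],
    [0,0,0,0,1],
    [0,0,0,0,0],
    [0,0,0,0,0],
    [0,0,0,0,0],
  ],
  grip_force=10,
)

```text
clock: 2.65
tool_pos: [0.4675, 0.0025, 0.109]
eef_rot: [-3.14, -0.001, 0.481]
contact_force: [-4.5, 8.4, 5.0]
grip_width: 0.0179
finger_force: 4.6
```

Emit:
jog_arm(
  targets=[
    [0,0,0,0,0],
    [0,0,0,0,0],
    [0,0,0,0,0],
  ],
  grip_force=10,
)

```text
clock: 2.95
tool_pos: [0.4665, 0.0045, 0.109]
eef_rot: [-3.138, 0.0, 0.484]
contact_force: [-4.7, 5.8, 5.2]
grip_width: 0.0133
finger_force: 10.0
```

Emit:
jog_arm(
  targets=[
    [0,0,0,0,2.6],
    [0.1,0.4,-0.1,0,2.6],
    [0.1,0.4,-0.1,0,2.6],
    [0.1,0.4,-0.1,0,0],
    [0.1,0.4,-0.1,0,0],
  ],
  grip_force=10,
)

```text
clock: 3.45
tool_pos: [0.4688, 0.0049, 0.1074]
eef_rot: [3.141, 0.0, 0.481]
contact_force: [-0.7, 0.3, 0.6]
grip_width: 0.0167
finger_force: 0.4
```

Emit:
jog_arm(
  targets=[
    [0,0,0,0,0],
    [0,0,0,0,0],
    [0,0,0,0,0],
    [0,0,0,0,0],
  ],
  grip_force=40,
)

```text
clock: 3.85
tool_pos: [0.4683, 0.0058, 0.1074]
eef_rot: [-3.141, 0.0, 0.482]
contact_force: [-2.5, 3.5, 1.3]
grip_width: 0.0128
finger_force: 40.0
```

Well centred. Lift by 17 mm.

Emit:
jog_arm(
  targets=[
    [0,0.1,0.6,0,0],
    [0,0.1,1.2,0,0],
    [0,0.1,1.8,0,0],
    [0,0.1,1.8,0,0],
    [0,0.1,1.8,0,0],
  ],
  grip_force=40,
)

```text
clock: 4.35
tool_pos: [0.4681, 0.0059, 0.125]
eef_rot: [-3.141, 0.001, 0.481]
contact_force: [0.7, 1.9, -12.0]
grip_width: 0.0124
finger_force: 40.0
```

Emit:
jog_arm(
  targets=[
    [0,0,0,8.5,0],
    [0,0,0,17,0],
    [0,0,0,25.5,0],
    [0,0,0,34,0],
    [0,0,0,42,0],
  ],
)

```text
clock: 4.85
tool_pos: [0.4687, 0.0055, 0.1251]
eef_rot: [3.141, 0.001, 1.22]
contact_force: [0.8, 0.6, -11.7]
grip_width: 0.0129
finger_force: 40.0
```

Emit:
jog_arm(
  targets=[
    [0,0,0,8.5,0],
    [0,0,0,17,0],
    [0,0,0,25.5,0],
    [0,0,0,34,0],
    [0,0,0,42,0],
  ],
)

```text
clock: 5.35
tool_pos: [0.4696, 0.0055, 0.1254]
eef_rot: [3.14, 0.001, 1.953]
contact_force: [3.3, 1.3, -12.6]
grip_width: 0.0129
finger_force: 40.0
```

Emit:
jog_arm(
  targets=[
    [0,0,0,4,0],
    [0,0,0,4,0],
    [0,0,0,4,0],
  ],
)

```text
clock: 5.65
tool_pos: [0.4695, 0.0056, 0.1255]
eef_rot: [3.14, 0.001, 2.015]
contact_force: [4.1, -0.0, -12.2]
grip_width: 0.0127
finger_force: 40.0
```

Emit:
jog_arm(
  targets=[
    [0,0,-0.4,0,0],
    [0,0,-0.4,0,0],
    [0,0,-0.4,0,3.4],
    [0,0,-0.4,0,3.4],
    [0,0,-0.4,0,3.4],
  ],
)

```text
clock: 6.15
tool_pos: [0.4689, 0.0066, 0.1223]
eef_rot: [3.141, 0.001, 2.018]
contact_force: [-0.2, 0.4, -1.1]
grip_width: 0.0289
finger_force: 0.0
```

Emit:
jog_arm(
  targets=[
    [0,0,3,0,3.4],
    [0,0,7,0,3.4],
    [0,0,8.5,0,3.4],
    [0,0,8.5,0,3.4],
  ],
)

```text
clock: 6.55
tool_pos: [0.4704, 0.0068, 0.2094]
eef_rot: [3.137, 0.003, 2.018]
contact_force: [-0.1, 0.7, -0.0]
grip_width: 0.0343
finger_force: 0.0
```

```bash
sed 's/w\[...,2\]<.145/w[...,2]<.16/' w.py > w2.py; python3 w2.py w2
python3 - <<'E'
from h import *
z=np.load('pics/w2.npz');w=cloud(z['d'],z);im=z['im'].astype(int)
m=(im.max(-1)<90)&(w[...,2]>.125)&(np.hypot(w[...,0]-.689,w[...,1]-.126)<.04)
p=w[m];print(len(p), p.mean(0) if len(p) else 0,np.percentile(p,[3,97],axis=0) if len(p) else 0)
E
```

```text
[0.47044305 0.00680732 0.20935141] [3.13690513 0.00331098 2.01751221] [ 0.61  0.2  -0.8   1.96  0.16  1.05  0.18]
[[0.901, 0.415, 0.125, 0.437], [0.433, -0.865, -0.254, 0.075], [0.003, 0.283, -0.959, 0.396], [0.0, 0.0, 0.0, 1.0]]
1009
bar ((468.63726806640625, 6.236122131347656), (13.372903823852539, 43.73531723022461), 25.952905654907227) [0.46835523 0.0078938  0.14851131] [0.14585616 0.14890224 0.15024661]
402 [0.68430461 0.1231923  0.13183922] [[0.68123042 0.11652627 0.12548027]
 [0.68930754 0.13208803 0.13807067]]
```

The plunger stays parked at +13.5 mm. Now the handle.

Emit:
jog_arm(
  targets=[
    [4,2.2,0,0,5],
    [9,4.9,0,0,5],
    [13,7.1,0,0,5],
    [17.5,9.5,0,0,5],
    [21.9,11.9,0,0,5],
  ],
)

```text
clock: 7.1
tool_pos: [0.6852, 0.1241, 0.204]
eef_rot: [-3.138, -0.0, 2.018]
contact_force: [0.6, -0.8, 0.1]
grip_width: 0.0493
finger_force: 0.0
```

Emit:
jog_arm(
  targets=[
    [0,0,0,0,5],
    [0,0,-3,0,5],
    [0,0,-5.5,0,5],
    [0,0,-5.5,0,5],
  ],
)

```text
clock: 7.5
tool_pos: [0.6807, 0.1219, 0.1458]
eef_rot: [-3.131, -0.002, 2.018]
contact_force: [-0.3, 0.3, -0.8]
grip_width: 0.0503
finger_force: 0.0
```

Emit:
jog_arm(
  targets=[
    [0,0,0,0,5],
    [0,0,0,0,5],
  ],
)

```text
clock: 7.7
tool_pos: [0.685, 0.1238, 0.1529]
eef_rot: [3.14, 0.0, 2.018]
contact_force: [-0.2, -0.1, 0.5]
grip_width: 0.0498
finger_force: 0.0
```

Run:
```python
from h import *
for n in ('side','top','wrist'):
    print(telemetry.read_state()['tool_pos'])
    im,d,K=grab(n,n+'1.png');w=cloud(d,K);im=im.astype(int)
    m=(im.max(-1)<90)&(w[...,2]>.08)&(w[...,2]<.142)&(np.hypot(w[...,0]-.689,w[...,1]-.126)<.02)
    p=w[m];print(n,len(p), p.mean(0) if len(p) else 0,np.percentile(p,[3,97],axis=0) if len(p) else 0)
```

```text
[0.68500084 0.12384855 0.15289008]
side 113 [0.68404648 0.13079808 0.11133591] [[0.67926581 0.12130739 0.08289273]
 [0.69179475 0.13647049 0.13681469]]
[0.68521508 0.123898   0.15320882]
top 0 0 0
[0.68521664 0.12382483 0.15321125]
wrist 1200 [0.68887631 0.12916286 0.123848  ] [[0.68157803 0.11989614 0.08470337]
 [0.69771532 0.13474511 0.13929767]]
```

Emit:
jog_arm(
  targets=[
    [0.4,0.3,0,0,5],
    [0.4,0.3,-2,0,5],
    [0.4,0.3,-4,0,5],
    [0.4,0.3,-4.9,0,5],
    [0.4,0.3,-4.9,0,5],
  ],
)

```text
clock: 8.35
tool_pos: [0.6879, 0.1263, 0.1012]
eef_rot: [-3.139, -0.001, 2.018]
contact_force: [0.3, 0.6, -0.4]
grip_width: 0.0496
finger_force: 0.0
```

Emit:
jog_arm(
  targets=[
    [0,0,0,0,2.6],
    [0,0,0,0,0.5],
    [0,0,0,0,0.5],
    [0,0,0,0,0.5],
    [0,0,0,0,0.5],
  ],
  grip_force=10,
)

```text
clock: 8.85
tool_pos: [0.69, 0.1273, 0.1032]
eef_rot: [3.137, 0.0, 2.018]
contact_force: [6.5, 2.7, -3.0]
grip_width: 0.0178
finger_force: 3.5
```

Emit:
jog_arm(
  targets=[
    [0,0,0,0,0.5],
    [0.1,0.1,0,0,0.5],
    [0.1,0.1,0,0,0.5],
  ],
  grip_force=10,
)

```text
clock: 9.15
tool_pos: [0.6903, 0.1274, 0.103]
eef_rot: [3.14, 0.001, 2.017]
contact_force: [3.3, -0.4, 1.0]
grip_width: 0.0172
finger_force: 10.0
```

Emit:
jog_arm(
  targets=[
    [0.29,-0.56,0,0,0.5],
    [0.79,-1.74,0,0,0.5],
    [1.17,-2.96,0,0,0.5],
    [1.41,-4.21,0,0,0.5],
    [1.52,-5.48,0,0,0.5],
  ],
)

```text
clock: 9.65
tool_pos: [0.7051, 0.071, 0.1029]
eef_rot: [3.142, 0.0, 2.017]
contact_force: [1.1, 1.6, 3.7]
grip_width: 0.017
finger_force: 10.2
```

Emit:
jog_arm(
  targets=[
    [-0.02,-1.28,0,0,0.5],
    [-0.18,-2.54,0,0,0.5],
    [-0.47,-3.79,0,0,0.5],
    [-0.88,-5.0,0,0,0.5],
    [-1.42,-6.15,0,0,0.5],
  ],
)

```text
clock: 10.15
tool_pos: [0.6899, 0.0101, 0.1029]
eef_rot: [-3.141, -0.0, 2.017]
contact_force: [-0.6, 2.5, 6.1]
grip_width: 0.0171
finger_force: 10.3
```

Emit:
jog_arm(
  targets=[
    [-0.66,-1.09,0,0,0.5],
    [-1.43,-2.11,0,0,0.5],
    [-2.3,-3.05,0,0,0.5],
    [-3.26,-3.89,0,0,0.5],
    [-3.95,-4.39,0,0,0.5],
  ],
)

```text
clock: 10.65
tool_pos: [0.6493, -0.0333, 0.1029]
eef_rot: [-3.14, -0.001, 2.017]
contact_force: [-0.3, 2.5, 5.6]
grip_width: 0.0166
finger_force: 10.3
```

Emit:
jog_arm(
  targets=[
    [-0.54,-0.34,0,0,0.5],
    [-0.91,-0.56,0,0,0.5],
    [-0.91,-0.56,0,0,0.5],
    [-0.91,-0.56,0,0,0.5],
  ],
)

```text
clock: 11.05
tool_pos: [0.6401, -0.0387, 0.1028]
eef_rot: [-3.139, -0.001, 2.017]
contact_force: [-3.4, 2.0, 7.3]
grip_width: 0.0172
finger_force: 10.4
```

```bash
cat > ang.py <<'E'
from h import *
import sys
from m import circ
from scipy.spatial import ConvexHull
# wheel angle from lidded-jar knob tops and open-jar rim, top & side; compared with start
def knobs(z):
    w=cloud(z['d'],z);im=z['im'].astype(int)
    red=(im[...,0]>1.5*im[...,2])&(w[...,2]>.151)&(w[...,2]<.17)&(np.hypot(w[...,0]-.5825,w[...,1]-.068)<.1)
    n,l,st,c=cv2.connectedComponentsWithStats(red.astype(np.uint8))
    return np.array([w[l==i].mean(0) for i in range(1,n) if st[i,4]>10])
for n in ('top','side'):
    a=np.load(f'pics/{n}0.npz');grab(n,n+sys.argv[1]+'.png');b=np.load(f'pics/{n}{sys.argv[1]}.npz')
    for z in (a,b):
        k=knobs(z)
        print(n,k.round(4).tolist(),np.degrees(np.arctan2(k[:,1]-.068,k[:,0]-.5825)).round(1),np.hypot(k[:,1]-.068,k[:,0]-.5825).round(4))
E
python3 ang.py 2
```

```text
top [[0.644, 0.0482, 0.1602], [0.6011, 0.1263, 0.1604], [0.5232, 0.0854, 0.1601]] [-17.9  72.3 163.6] [0.0646 0.0612 0.0618]
top [[0.6427, 0.0479, 0.1601], [0.6026, 0.1258, 0.1603], [0.5639, 0.0055, 0.1611]] [ -18.5   70.8 -106.5] [0.0635 0.0612 0.0652]
side [[0.6411, 0.0529, 0.1594], [0.5983, 0.1306, 0.1594], [0.5217, 0.0897, 0.159]] [-14.5  75.8 160.3] [0.0605 0.0645 0.0646]
side [[0.6402, 0.0527, 0.1587], [0.5614, 0.0106, 0.1586], [0.6002, 0.1297, 0.1591]] [ -14.8 -110.2   74. ] [0.0597 0.0612 0.0642]
```

Wheel is about −90.8°. I correct by 0.7°, release, and look again.

Emit:
jog_arm(
  targets=[
    [0.13,0.07,0,0,0.5],
    [0.13,0.07,0,0,0.5],
    [0.13,0.07,0,0,4],
    [0.13,0.07,0,0,4.6],
    [0.13,0.07,0,0,4.6],
  ],
)

```text
clock: 11.65
tool_pos: [0.6421, -0.039, 0.1014]
eef_rot: [-3.139, -0.0, 2.017]
contact_force: [0.2, 0.1, 0.2]
grip_width: 0.0336
finger_force: 0.0
```

Emit:
jog_arm(
  targets=[
    [0,0,3,0,4.6],
    [0,0,7,0,4.6],
    [0,0,10.2,0,4.6],
    [0,0,10.2,0,4.6],
  ],
)

```text
clock: 12.05
tool_pos: [0.6458, -0.0374, 0.2093]
eef_rot: [3.134, 0.004, 2.017]
contact_force: [0.5, -0.7, 0.3]
grip_width: 0.046
finger_force: 0.0
```

Emit:
jog_arm(
  targets=[
    [-4,1,0,0,4],
    [-8,2,0,0,3.4],
    [-12,3,0,0,3.4],
    [-17.2,4.5,0,0,3.4],
    [-17.2,4.5,0,0,3.4],
  ],
)

```text
clock: 12.55
tool_pos: [0.4642, 0.0082, 0.2025]
eef_rot: [-3.133, 0.0, 2.021]
contact_force: [0.2, 0.3, -0.4]
grip_width: 0.0342
finger_force: 0.0
```

```bash
python3 ang.py 3; python3 w2.py w3
```

```text
top [[0.644, 0.0482, 0.1602], [0.6011, 0.1263, 0.1604], [0.5232, 0.0854, 0.1601]] [-17.9  72.3 163.6] [0.0646 0.0612 0.0618]
top [[0.6429, 0.0488, 0.1604], [0.6017, 0.1264, 0.1601]] [-17.7  71.8] [0.0634 0.0614]
side [[0.6411, 0.0529, 0.1594], [0.5983, 0.1306, 0.1594], [0.5217, 0.0897, 0.159]] [-14.5  75.8 160.3] [0.0605 0.0645 0.0646]
side [[0.6401, 0.0531, 0.159], [0.5621, 0.0105, 0.1589], [0.5992, 0.1304, 0.1593]] [ -14.5 -109.6   75. ] [0.0594 0.061  0.0646]
[0.46984825 0.00679841 0.20401784] [-3.13994393e+00  1.49335604e-03  2.01774595e+00] [ 0.65  0.22 -0.86  1.96  0.19  1.05  0.15]
[[0.901, 0.417, 0.119, 0.437], [0.433, -0.864, -0.255, 0.075], [-0.003, 0.282, -0.96, 0.391], [0.0, 0.0, 0.0, 1.0]]
1039
bar ((469.0542297363281, 6.516918182373047), (13.119857788085938, 43.71912384033203), 25.414661407470703) [0.46820583 0.00807639 0.14850599] [0.14601683 0.14887907 0.15022745]
```

Now within about 0.3° of the notch. Regrip the T-bar, lift 3 mm, and turn back.

Emit:
jog_arm(
  targets=[
    [-0.1,0,-4,0,3.4],
    [-0.1,0,-7,0,3.4],
    [-0.1,0,-8.2,0,3.4],
    [-0.1,0,-8.2,0,3.4],
    [-0.1,0,-8.2,0,0],
  ],
  grip_force=40,
)

```text
clock: 13.2
tool_pos: [0.4717, 0.0077, 0.1232]
eef_rot: [3.14, -0.0, 2.017]
contact_force: [-0.0, 0.3, 0.2]
grip_width: 0.0309
finger_force: 0.0
```

Emit:
jog_arm(
  targets=[
    [0,0,0,0,0],
    [0,0,0,0,0],
    [0,0,0,0,0],
    [0,0,0,0,0],
    [0,0,0,0,0],
  ],
  grip_force=40,
)

```text
clock: 13.7
tool_pos: [0.4729, 0.008, 0.1247]
eef_rot: [3.136, 0.002, 2.017]
contact_force: [-1.4, -1.5, 5.4]
grip_width: 0.0052
finger_force: 2.2
```

Emit:
jog_arm(
  targets=[
    [0,0,0.2,0,0],
    [0,0,0.3,0,0],
    [0,0,0.3,0,0],
  ],
  grip_force=40,
)

```text
clock: 14.0
tool_pos: [0.4703, 0.0074, 0.1257]
eef_rot: [3.141, 0.0, 2.017]
contact_force: [-0.4, -0.7, -0.4]
grip_width: 0.0004
finger_force: 0.0
```

```bash
python3 w2.py w4
python3 - <<'E'
from h import *
im,d,K=grab('side','side4.png');w=cloud(d,K)
a=cv2.imread('pics/w4.png');b=cv2.resize(im[210:320,270:390][:,:,::-1],(480,440))
cv2.imwrite('pics/v4.png',np.hstack([cv2.resize(a,(320,440)),b]))
E
```

```text
[0.47032286 0.00737857 0.12570757] [3.14109925e+00 3.38054704e-04 2.01746481e+00] [ 0.58  0.33 -0.82  2.05  0.31  0.89  0.04]
[[0.901, 0.416, 0.121, 0.438], [0.433, -0.865, -0.253, 0.076], [-0.001, 0.281, -0.96, 0.313], [0.0, 0.0, 0.0, 1.0]]
1121
bar ((464.2142028808594, 20.63201904296875), (17.832889556884766, 14.625060081481934), 20.48835563659668) [0.46325546 0.01955526 0.14939733] [0.1409395  0.14893202 0.15828072]
```

View pics/v4.png

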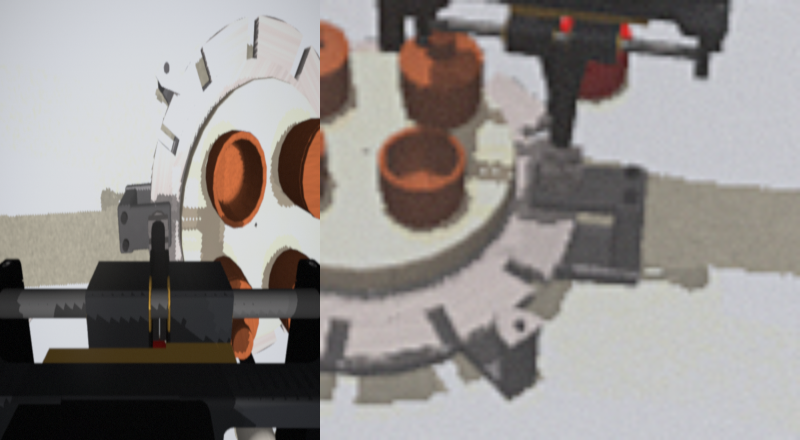

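Run:
```python
from h import *
im,d,K=grab('top','top5.png')
a=cv2.imread('pics/w4.png')
print(telemetry.read_state()['grip_width'],telemetry.read_state()['finger_force'])
c=cv2.convertScaleAbs(cv2.resize(a[200:400,240:440],(500,500)),alpha=2,beta=20)
b=cv2.convertScaleAbs(cv2.resize(im[235:305,290:350][:,:,::-1],(300,350)),alpha=2.5,beta=20)
o=np.zeros((500,800,3),np.uint8);o[:,:500]=c;o[:350,500:]=b
cv2.imwrite('pics/v5.png',o)
```

```text
0.00040055501984095654 0.0
```

View pics/v5.png

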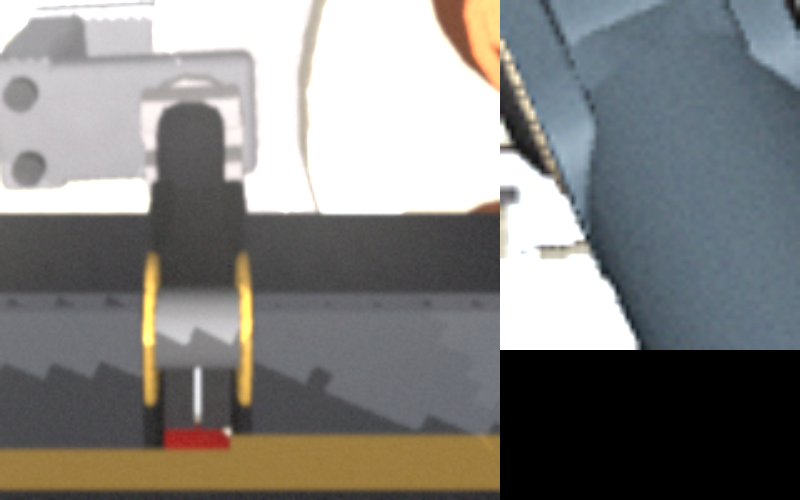

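Run:
```python
from h import *
z=np.load('pics/w4.npz');w=cloud(z['d'],z)
for v in range(238,300,6): print(v,[w[v,u].round(4).tolist() for u in (316,322)])
z=np.load('pics/side4.npz');w=cloud(z['d'],z);im=z['im']
# side: column profile through finger: crop (570,140)->px
for v in range(225,262,4): print(v,[(w[v,u].round(3).tolist(),int(im[v,u].max())) for u in (409-0 if 0 else 270+570//4-80, 270+(570-320)//4-4, 270+(570-320)//4+3)][1:])
```

```text
238 [[0.4638, 0.0165, 0.0957], [0.467, 0.0188, 0.0981]]
244 [[0.4598, 0.0259, 0.1408], [0.4624, 0.0276, 0.1421]]
250 [[0.4603, 0.0248, 0.147], [0.4629, 0.0264, 0.1479]]
256 [[0.4614, 0.0227, 0.1494], [0.4639, 0.0243, 0.1504]]
262 [[0.4629, 0.0196, 0.1485], [0.4655, 0.0211, 0.1491]]
268 [[0.464, 0.0171, 0.1497], [0.4669, 0.0182, 0.1491]]
274 [[0.4655, 0.014, 0.1492], [0.4681, 0.0155, 0.1498]]
280 [[0.4656, 0.0139, 0.1563], [0.468, 0.0156, 0.1577]]
286 [[0.4656, 0.0142, 0.164], [0.4677, 0.0161, 0.1657]]
292 [[0.4656, 0.0142, 0.1704], [0.468, 0.0153, 0.1703]]
298 [[0.4658, 0.014, 0.1758], [0.4681, 0.0151, 0.1758]]
225 [([0.468, 0.021, 0.196], 43), ([0.455, 0.011, 0.195], 43)]
229 [([0.47, 0.018, 0.179], 49), ([0.534, -0.13, 0.025], 63)]
233 [([0.469, 0.017, 0.165], 42), ([0.535, -0.134, 0.005], 80)]
237 [([0.468, 0.018, 0.152], 47), ([0.529, -0.124, -0.001], 208)]
241 [([0.465, 0.023, 0.144], 50), ([0.519, -0.109, 0.0], 205)]
245 [([0.461, 0.028, 0.136], 52), ([0.511, -0.097, -0.001], 208)]
249 [([0.469, 0.014, 0.104], 86), ([0.503, -0.083, -0.001], 117)]
253 [([0.464, 0.02, 0.097], 99), ([0.458, -0.005, 0.079], 93)]
257 [([0.463, 0.022, 0.084], 87), ([0.452, 0.005, 0.075], 84)]
261 [([0.461, 0.024, 0.071], 65), ([0.444, 0.016, 0.074], 75)]
```

Run:
```python
from h import *
for n in ('w1','w2','w3','w4'):
    z=np.load(f'pics/{n}.npz');im=z['im'].astype(int)
    g=(im[...,0]>140)&(im[...,2]<90)&(im[...,1]>90);g[:280]=0;g[370:]=0
    u=np.where(g)[1];u=u[(u>150)&(u<500)]
    print(n,len(u),np.percentile(u,[2,25,75,98]) if len(u) else 0, [ (np.nanmedian(z['d'][325,a:b])) for a,b in ((315,328),)])
# w4: finger tips: points with z<.145 near TCP
z=np.load('pics/w4.npz');w=cloud(z['d'],z)
a=cv2.imread('pics/w3.png');b=cv2.imread('pics/w4.png')
cv2.imwrite('pics/v6.png',np.vstack([a[180:400,160:480],b[180:400,160:480]]))
```

```text
w1 124 [442. 443. 445. 447.] [np.float32(0.085265934)]
w2 221 [226. 407. 416. 459.] [np.float32(0.08555634)]
w3 279 [225. 407. 446. 462.] [np.float32(0.08531087)]
w4 282 [298. 337. 494. 499.] [np.float32(0.08560483)]
```

View pics/v6.png

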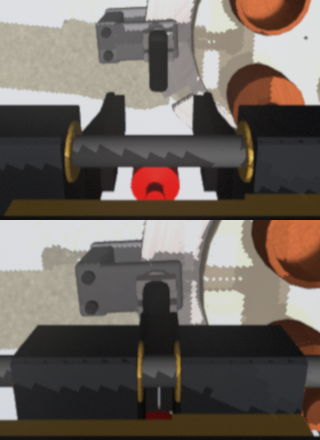

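Run:
```python
from h import *
for n,t in (('w1',(.468,.0113,.2068)),('w3',(.4698,.0068,.204)),('w4',(.4703,.0074,.1257))):
    z=np.load(f'pics/{n}.npz');w=cloud(z['d'],z);print(n,'TCP px',proj(t,z),'pinch px',proj(np.array(t)+[0,0,.019],z),bot.pinch_z)
    # finger pts: near tcp column, lowest
    m=(np.hypot(w[...,0]-t[0],w[...,1]-t[1])<.06)&(w[...,2]>t[2]-.03)&(z['im'].max(-1)<70)&(z['d']<.24)
    p=w[m];v,u=np.where(m);i=np.argsort(p[:,2])[:200:40]
    print([(u[k],v[k],p[k].round(4).tolist(),z['d'][v[k],u[k]].round(3)) for k in i])
```

```text
w1 TCP px [316.47418996 272.48742557] pinch px [316.22543124 286.25380791] 0.0187
[(np.int64(377), np.int64(276), [0.4896, -0.0117, 0.2325], np.float32(0.174)), (np.int64(371), np.int64(276), [0.4888, -0.0084, 0.2343], np.float32(0.172)), (np.int64(267), np.int64(282), [0.4627, 0.0357, 0.2354], np.float32(0.172)), (np.int64(378), np.int64(278), [0.49, -0.0113, 0.2362], np.float32(0.17)), (np.int64(373), np.int64(278), [0.4891, -0.0088, 0.2371], np.float32(0.169))]
w3 TCP px [318.85033495 271.21232237] pinch px [318.7610408  284.96045716] 0.0187
[(np.int64(366), np.int64(272), [0.487, 0.0256, 0.2282], np.float32(0.175)), (np.int64(269), np.int64(273), [0.4434, 0.0054, 0.2315], np.float32(0.172)), (np.int64(268), np.int64(275), [0.4433, 0.0048, 0.2328], np.float32(0.171)), (np.int64(367), np.int64(276), [0.4866, 0.0258, 0.2342], np.float32(0.169)), (np.int64(284), np.int64(305), [0.4566, -0.0053, 0.2353], np.float32(0.172))]
w4 TCP px [318.88981292 271.2385295 ] pinch px [318.88198387 284.95090264] 0.0187
[(np.int64(330), np.int64(262), [0.4792, 0.0057, 0.0962], np.float32(0.231)), (np.int64(304), np.int64(246), [0.4549, 0.0214, 0.1381], np.float32(0.184)), (np.int64(304), np.int64(247), [0.4549, 0.0217, 0.1408], np.float32(0.181)), (np.int64(329), np.int64(252), [0.4673, 0.0257, 0.1436], np.float32(0.179)), (np.int64(308), np.int64(247), [0.4562, 0.024, 0.1454], np.float32(0.176))]
```

The picture shows the shut fingers standing on top of the bar. The cloud puts the finger tips about 24 mm above the nominal TCP, so they slipped off the bar's top. The bar is unchanged (top 0.149, parked). I open, go 15 mm lower, and grip again.

Emit:
jog_arm(
  targets=[
    [0,0,0.3,0,3.4],
    [-0.1,-0.1,0.3,0,3.4],
    [-0.1,-0.1,0.3,0,3.4],
    [-0.1,-0.1,0.3,0,3.4],
    [-0.1,-0.1,0.3,0,3.4],
  ],
)

```text
clock: 14.65
tool_pos: [0.4692, 0.0064, 0.1284]
eef_rot: [-3.142, -0.0, 2.018]
contact_force: [-0.4, 0.4, -0.2]
grip_width: 0.0303
finger_force: 0.0
```

Emit:
jog_arm(
  targets=[
    [0,0,-0.6,0,3.4],
    [0,0,-1.2,0,3.4],
    [0,0,-1.8,0,3.4],
    [0,0,-1.8,0,3.4],
  ],
)

```text
clock: 15.05
tool_pos: [0.4684, 0.0064, 0.1093]
eef_rot: [-3.14, -0.001, 2.018]
contact_force: [-0.8, 0.0, -0.6]
grip_width: 0.0341
finger_force: 0.0
```

Emit:
jog_arm(
  targets=[
    [0,0,0,0,2],
    [0,0,0,0,1],
    [0,0,0,0,0.5],
    [0,0,0,0,0.5],
    [0,0,0,0,0.5],
  ],
  grip_force=30,
)

```text
clock: 15.55
tool_pos: [0.4694, 0.0065, 0.1107]
eef_rot: [3.141, 0.0, 2.018]
contact_force: [-1.3, 0.2, 0.5]
grip_width: 0.0135
finger_force: 30.0
```

Emit:
jog_arm(
  targets=[
    [0,0,0.2,0,0.5],
    [0,0,0.4,0,0.5],
    [0,0,0.4,0,0.5],
  ],
)

```text
clock: 15.85
tool_pos: [0.4692, 0.0064, 0.114]
eef_rot: [3.141, -0.001, 2.018]
contact_force: [3.7, -0.3, -11.8]
grip_width: 0.0138
finger_force: 30.0
```

Emit:
jog_arm(
  targets=[
    [0,0,0,-8.5,0.5],
    [0,0,0,-17,0.5],
    [0,0,0,-25.5,0.5],
    [0,0,0,-34,0.5],
    [0,0,0,-42,0.5],
  ],
)

```text
clock: 16.35
tool_pos: [0.469, 0.0064, 0.1139]
eef_rot: [-3.141, -0.0, 1.279]
contact_force: [4.2, 0.9, -12.1]
grip_width: 0.0137
finger_force: 30.0
```

Emit:
jog_arm(
  targets=[
    [0,0,0,-8.5,0.5],
    [0,0,0,-17,0.5],
    [0,0,0,-25.5,0.5],
    [0,0,0,-34,0.5],
    [0,0,0,-42,0.5],
  ],
)

```text
clock: 16.85
tool_pos: [0.4689, 0.0065, 0.1138]
eef_rot: [-3.141, 0.001, 0.546]
contact_force: [3.6, -0.5, -11.7]
grip_width: 0.0134
finger_force: 30.0
```

Emit:
jog_arm(
  targets=[
    [0,0,0,-4,0.5],
    [0,0,0,-4,0.5],
    [0,0,0,-4,0.5],
  ],
)

```text
clock: 17.15
tool_pos: [0.4689, 0.0065, 0.114]
eef_rot: [-3.141, 0.001, 0.483]
contact_force: [3.4, 0.6, -11.1]
grip_width: 0.0139
finger_force: 30.0
```

Emit:
jog_arm(
  targets=[
    [0,0,-0.5,0,0.5],
    [0,0,-1.0,0,0.5],
    [0,0,-1.4,0,0.5],
    [0,0,-1.7,0,0.5],
    [0,0,-1.7,0,0.5],
  ],
)

```text
clock: 17.65
tool_pos: [0.469, 0.0065, 0.0974]
eef_rot: [-3.141, 0.001, 0.482]
contact_force: [1.0, 0.5, -6.7]
grip_width: 0.0137
finger_force: 30.0
```

Emit:
jog_arm(
  targets=[
    [0,0,-0.1,0,0.5],
    [0,0,-0.1,0,3.4],
    [0,0,-0.1,0,3.4],
    [0,0,-0.1,0,3.4],
  ],
)

```text
clock: 18.05
tool_pos: [0.4698, 0.0064, 0.097]
eef_rot: [3.141, -0.001, 0.481]
contact_force: [-0.4, -0.1, -0.3]
grip_width: 0.0293
finger_force: 0.0
```

Emit:
jog_arm(
  targets=[
    [0,0,3,0,3.4],
    [0,0,7,0,3.4],
    [0,0,11,0,3.4],
    [0,0,11,0,3.4],
  ],
)

```text
clock: 18.45
tool_pos: [0.4733, 0.007, 0.212]
eef_rot: [3.136, -0.01, 0.481]
contact_force: [1.0, 0.8, -1.2]
grip_width: 0.0338
finger_force: 0.0
```

```bash
python3 w2.py w7
python3 - <<'E'
from h import *
from m import circ
z=np.load('pics/w7.npz');w=cloud(z['d'],z);im=z['im'].astype(int)
m=(im[...,0]>1.4*im[...,2])&(w[...,2]>.130)&(w[...,2]<.14)&(np.hypot(w[...,0]-.5236,w[...,1]-.0872)<.045)
p=w[m];print('rim',len(p),circ(p),np.median(p[:,2]),np.ptp(p,axis=0))
E
```

```text
[0.47330951 0.00699597 0.21195463] [ 3.13571562 -0.01027862  0.48144854] [ 0.36  0.15 -0.51  1.96  0.09  1.04 -1.28]
[[0.464, -0.853, -0.238, 0.54], [-0.886, -0.445, -0.131, 0.042], [0.006, 0.271, -0.962, 0.4], [0.0, 0.0, 0.0, 1.0]]
939
bar ((469.824462890625, 5.633659362792969), (44.64285659790039, 12.964654922485352), 27.743391036987305) [0.47105785 0.00619439 0.13514945] [0.13262147 0.13554675 0.13684845]
rim 1437 [0.52555823 0.08218368 0.02525839] 0.13462034192535804 [0.05460291 0.05505173 0.00719308]
```

View pics/w7.png

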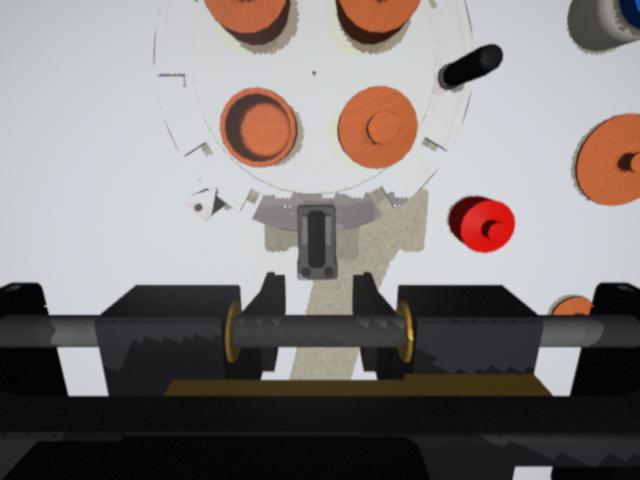

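The plunger top is back at 0.1355, so it is fully home. The open jar stands at the pointer (258,127) and all the jars are standing. Now to the small lid.

Emit:
jog_arm(
  targets=[
    [0.7,-11.5,0,0,5],
    [0.7,-11.5,0,0,5],
    [0.7,-11.5,0,0,5],
    [0.7,-11.5,0,0,5],
  ],
)

```text
clock: 18.9
tool_pos: [0.4751, -0.1116, 0.2049]
eef_rot: [-3.14, 0.002, 0.476]
contact_force: [-0.1, -0.4, -0.3]
grip_width: 0.049
finger_force: 0.0
```

Emit:
jog_arm(
  targets=[
    [1.5,-23.1,-3,0,4],
    [1.5,-23.1,-5,0,4],
    [1.5,-23.1,-9,0,4],
    [1.5,-23.1,-12,0,4],
    [1.5,-23.1,-12,0,4],
  ],
)

```text
clock: 19.4
tool_pos: [0.4909, -0.325, 0.0972]
eef_rot: [-3.141, -0.001, 0.484]
contact_force: [1.8, 0.3, 0.1]
grip_width: 0.04
finger_force: 0.0
```

Emit:
jog_arm(
  targets=[
    [0,0,0,0,4],
    [0,0,0,0,4],
    [0,0,0,0,4],
  ],
)

```text
clock: 19.7
tool_pos: [0.4916, -0.3229, 0.0993]
eef_rot: [-3.141, -0.002, 0.485]
contact_force: [0.2, 0.6, -0.8]
grip_width: 0.04
finger_force: 0.0
```

```bash
cat > lid.py <<'E'
from h import *
import sys
from m import circ
print(telemetry.read_state()['tool_pos'])
for n in ('wrist','side'):
    im,d,K=grab(n,n+sys.argv[1]+'.png');w=cloud(d,K);im=im.astype(int)
    near=np.hypot(w[...,0]-.4955,w[...,1]+.339)
    red=(im[...,0]>1.4*im[...,2])&(near<.045)
    for nm,lo,hi in (('knob',.027,.045),('flange',.006,.018)):
        p=w[red&(w[...,2]>lo)&(w[...,2]<hi)]
        if len(p)>5: print(n,nm,len(p),p.mean(0).round(4),((p.max(0)+p.min(0))/2).round(4),np.ptp(p,axis=0).round(4),circ(p).round(4),np.percentile(p[:,2],95).round(4))
    fp=w[(im.max(-1)<75)&(near<.07)&(w[...,2]>.012)]
    print(n,'dark lowest',len(fp),np.percentile(fp[:,2],[0.5,2,5]) if len(fp) else 0)
E
python3 lid.py 8
```

```text
[ 0.49160787 -0.32294586  0.09927641]
wrist knob 593 [ 0.4972 -0.341   0.0333] [ 0.4966 -0.3415  0.0316] [0.0205 0.0206 0.0086] [ 0.4971 -0.3411  0.0074] 0.0346
wrist flange 2930 [ 0.4989 -0.34    0.0125] [ 0.4969 -0.3415  0.0129] [0.056  0.0563 0.0102] [ 0.4958 -0.3424  0.0214] 0.0147
wrist dark lowest 93631 [0.13409632 0.15826228 0.19742135]
side knob 20 [ 0.4934 -0.3368  0.0311] [ 0.4937 -0.3375  0.0311] [0.0178 0.0176 0.0068] [ 0.4937 -0.3363  0.0069] 0.0338
side flange 119 [ 0.4919 -0.333   0.0109] [ 0.4935 -0.3368  0.012 ] [0.0537 0.0568 0.0119] [ 0.4952 -0.3399  0.0209] 0.0149
side dark lowest 2254 [0.1288975  0.1485777  0.21462415]
```

Run:
```python
from h import *
a=cv2.imread('pics/wrist8.png');b=cv2.imread('pics/side8.png')
cv2.imwrite('pics/v8.png',np.hstack([cv2.resize(a[150:400,190:450],(400,385)),cv2.resize(b[150:250,330:430],(385,385))]))
```

```text
(no output)
```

View pics/v8.png

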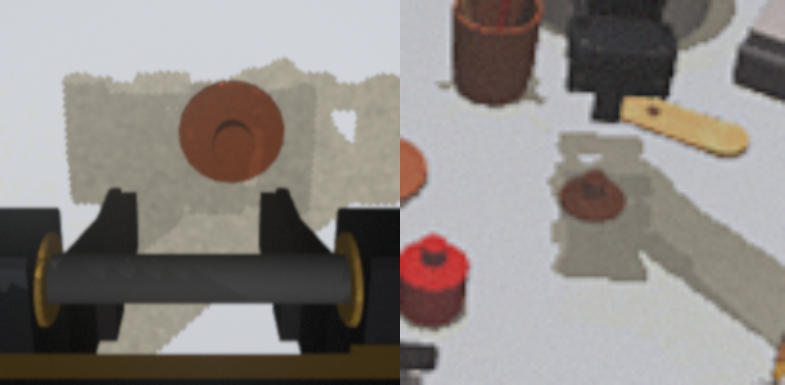

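The lid lies at (0.4962, −0.3405), knob top 0.0335, alone under the gripper. The side cloud again puts the open tips about 26 mm above the nominal TCP. I go down in stages.

Emit:
jog_arm(
  targets=[
    [0.45,-1.75,0,0,4],
    [0.45,-1.75,-2,0,4],
    [0.45,-1.75,-5,0,4],
    [0.45,-1.75,-8,0,4],
    [0.45,-1.75,-8.5,0,4],
  ],
)

```text
clock: 20.3
tool_pos: [0.4933, -0.3407, 0.0118]
eef_rot: [-3.137, 0.002, 0.484]
contact_force: [-0.3, 0.4, -0.4]
grip_width: 0.0401
finger_force: 0.0
```

Emit:
jog_arm(
  targets=[
    [0,0,0,0,4],
    [0,0,0,0,4],
  ],
)

```text
clock: 20.5
tool_pos: [0.4964, -0.3432, 0.0157]
eef_rot: [3.139, -0.002, 0.482]
contact_force: [0.3, -0.6, 0.2]
grip_width: 0.0399
finger_force: 0.0
```

```bash
python3 lid.py 9
python3 - <<'E'
from h import *
z=np.load('pics/side9.npz');w=cloud(z['d'],z);im=z['im']
K=z;t=telemetry.read_state()['tool_pos'];print(proj(t,K),proj(t+[0,0,.025],K))
near=np.hypot(w[...,0]-t[0],w[...,1]-t[1])
m=(near<.045)&(im.max(-1)<75)&(w[...,2]<.08)&(w[...,2]>.01)
v,u=np.where(m);print(len(v));i=np.argsort(w[m][:,2])[:60:6];print([(u[k],v[k],w[v[k],u[k]].round(3).tolist()) for k in i])
a=z['im'][160:220,350:410,::-1]
cv2.imwrite('pics/v9.png',cv2.convertScaleAbs(cv2.resize(a,(600,600),interpolation=cv2.INTER_NEAREST),alpha=1.6))
E
```

```text
[ 0.4963615  -0.34319625  0.01567938]
wrist knob 1285 [ 0.4977 -0.3406  0.0335] [ 0.5001 -0.3378  0.0362] [0.0297 0.0425 0.0176] [ 0.4975 -0.3409  0.0076] 0.035
wrist flange 5295 [ 0.5009 -0.3401  0.0125] [ 0.4969 -0.3416  0.0124] [0.0566 0.0566 0.0109] [ 0.4956 -0.3424  0.0215] 0.0148
wrist dark lowest 95983 [0.04701425 0.07210692 0.11600859]
side flange 115 [ 0.4917 -0.3312  0.0109] [ 0.4943 -0.3365  0.0115] [0.0531 0.0538 0.0106] [ 0.4952 -0.3404  0.021 ] 0.0145
side dark lowest 2470 [0.04147628 0.11947581 0.14912148]
[379.79017346 198.29454098] [380.72987523 192.31703743]
48
[(np.int64(384), np.int64(199), [0.485, -0.353, 0.011]), (np.int64(381), np.int64(199), [0.489, -0.336, 0.021]), (np.int64(381), np.int64(198), [0.483, -0.32, 0.04]), (np.int64(381), np.int64(197), [0.483, -0.32, 0.044]), (np.int64(378), np.int64(196), [0.491, -0.313, 0.049]), (np.int64(382), np.int64(197), [0.477, -0.314, 0.05]), (np.int64(382), np.int64(195), [0.48, -0.317, 0.055]), (np.int64(379), np.int64(194), [0.488, -0.311, 0.06])]
```

View pics/v9.png

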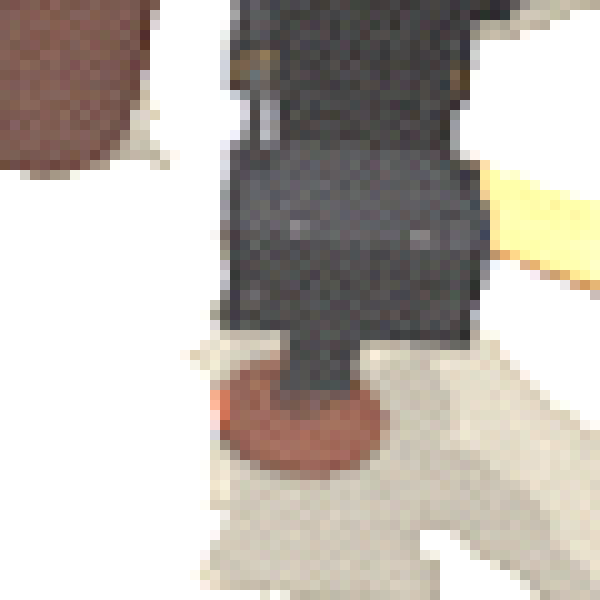

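The picture shows the near finger at (320,360) still in front of the knob, its tip at z≈0.040, over the lid at (300,410). Go down 21 mm more and close gently.

Emit:
jog_arm(
  targets=[
    [0,0.2,-0.5,0,4],
    [0,0.2,-1,0,4],
    [0,0.2,-1.5,0,4],
    [0,0.2,-2.0,0,4],
    [0,0.2,-2.0,0,4],
  ],
)

```text
clock: 21.1
tool_pos: [0.4941, -0.3407, -0.0073]
eef_rot: [-3.14, 0.001, 0.482]
contact_force: [-0.4, -0.8, 0.0]
grip_width: 0.0397
finger_force: 0.0
```

Emit:
jog_arm(
  targets=[
    [0,0,0,0,2.8],
    [0,0,0,0,2.4],
    [0,0,0,0,2.2],
    [0,0,0,0,1.2],
    [0,0,0,0,1],
  ],
  grip_force=8,
)

```text
clock: 21.6
tool_pos: [0.495, -0.3411, -0.006]
eef_rot: [3.141, -0.0, 0.482]
contact_force: [-0.6, -0.1, 0.5]
grip_width: 0.0199
finger_force: 8.0
```

Emit:
jog_arm(
  targets=[
    [0,0,0,0,1],
    [0,0,0,0,1],
    [0,0,0,0,1],
  ],
  grip_force=12,
)

```text
clock: 21.9
tool_pos: [0.495, -0.3412, -0.006]
eef_rot: [3.141, -0.0, 0.482]
contact_force: [0.4, -0.1, 1.1]
grip_width: 0.0194
finger_force: 12.0
```

Lid gripped: width 19.4 mm, matching the knob. Lift and carry to a viewing pose beside the wheel.

Emit:
jog_arm(
  targets=[
    [0,0,0.5,0,1],
    [0,0,2,0,1],
    [0,0,5,0,1],
    [0,0,8,0,1],
    [0,0,11,0,1],
  ],
  grip_force=18,
)

```text
clock: 22.4
tool_pos: [0.4949, -0.341, 0.106]
eef_rot: [3.141, -0.0, 0.482]
contact_force: [1.0, -0.8, -0.6]
grip_width: 0.0197
finger_force: 18.0
```

Emit:
jog_arm(
  targets=[
    [0,1,3,0,1],
    [0,4,6.5,0,1],
    [-0.5,7,10.5,0,1],
    [-1,10,10.5,0,1],
    [-1,13,10.5,0,1],
  ],
)

```text
clock: 22.9
tool_pos: [0.485, -0.2101, 0.2116]
eef_rot: [3.138, -0.002, 0.481]
contact_force: [0.7, 0.4, -0.6]
grip_width: 0.0192
finger_force: 18.0
```

Emit:
jog_arm(
  targets=[
    [-0.2,4,0,0,1],
    [-0.5,8,0,0,1],
    [-0.8,12,0,0,1],
    [-1,16,0,0,1],
    [-1.2,19,0,0,1],
  ],
)

```text
clock: 23.4
tool_pos: [0.4723, -0.0182, 0.2101]
eef_rot: [3.141, -0.001, 0.484]
contact_force: [0.3, 0.2, -0.6]
grip_width: 0.0191
finger_force: 18.0
```

Emit:
jog_arm(
  targets=[
    [0,2,0,0,1],
    [0,3,0,0,1],
    [0,3,0,0,1],
    [0,3,0,0,1],
    [0,3,0,0,1],
  ],
)

```text
clock: 23.9
tool_pos: [0.4729, 0.0074, 0.2088]
eef_rot: [3.141, 0.0, 0.479]
contact_force: [0.2, -0.3, -0.3]
grip_width: 0.0195
finger_force: 18.0
```

```bash
cat > rim.py <<'E'
from h import *
import sys
from m import circ
from scipy.optimize import least_squares
s=telemetry.read_state();print(s['tool_pos'],s['eef_rot'],s['grip_width'])
for n in sys.argv[2:]:
    im,d,K=grab(n,n+sys.argv[1]+'.png')
    w=cloud(d,K);im=im.astype(int)
    r=(im[...,0]>1.4*im[...,2])&(np.hypot(w[...,0]-.524,w[...,1]-.086)<.05)
    # outer outline: wall+rim pts, above bat; fit ring of outer radius 28 via hull at rim level; inner by annulus model
    p=w[r&(w[...,2]>.131)&(w[...,2]<.138)]
    f=lambda q:np.maximum(np.abs(np.hypot(p[:,0]-q[0],p[:,1]-q[1])-.02575)-.00225,0)
    q=least_squares(f,[.524,.086],loss='soft_l1',f_scale=.001).x
    pw=w[r&(w[...,2]>.098)&(w[...,2]<.126)];pw=pw[np.hypot(*(pw[:,:2]-q).T)>.025]
    g=lambda q:np.hypot(pw[:,0]-q[0],pw[:,1]-q[1])-.028
    print(n,'rim',len(p),q.round(4),p[:,:2].min(0).round(4),p[:,:2].max(0).round(4),'z',np.median(p[:,2]).round(4),'wall',len(pw),least_squares(g,q,loss='soft_l1',f_scale=.001).x.round(4) if len(pw)>20 else 0)
E
python3 rim.py 10 wrist side top
```

```text
[0.47287913 0.0073909  0.20879464] [3.14109665e+00 3.46394500e-04 4.79210422e-01] 0.01953178472923367
wrist rim 1469 [0.5254 0.0824] [0.4984 0.0546] [0.553  0.1099] z 0.1346 wall 18 0
side rim 71 [0.5239 0.0852] [0.498  0.0582] [0.5497 0.1135] z 0.1326 wall 152 [0.5248 0.0848]
top rim 51 [0.5252 0.0816] [0.5005 0.0872] [0.5508 0.1087] z 0.1333 wall 1 0
```

Emit:
jog_arm(
  targets=[
    [1.7,2.5,0,0,1],
    [3.4,5,0,0,1],
    [5.1,7.5,0,0,1],
    [5.1,7.5,0,0,1],
    [5.1,7.5,0,0,1],
  ],
)

```text
clock: 24.55
tool_pos: [0.5237, 0.0838, 0.2083]
eef_rot: [-3.141, 0.001, 0.482]
contact_force: [-0.1, -0.3, -0.2]
grip_width: 0.0192
finger_force: 18.0
```

Emit:
jog_arm(
  targets=[
    [0,0,-2,0,1],
    [0,0,-4,0,1],
    [0,0,-6,0,1],
    [0,0,-6,0,1],
    [0,0,-6,0,1],
  ],
)

```text
clock: 25.05
tool_pos: [0.5237, 0.0828, 0.149]
eef_rot: [3.141, 0.001, 0.48]
contact_force: [-0.1, 0.2, 0.3]
grip_width: 0.0196
finger_force: 18.0
```

Run:
```python
from h import *
from m import circ
s=telemetry.read_state();print(s['tool_pos'],s['eef_rot'])
t=s['tool_pos']
for n in ('side','wrist'):
    im,d,K=grab(n,n+'11.png');w=cloud(d,K);im=im.astype(int)
    r=(im[...,0]>1.4*im[...,2])&(np.hypot(w[...,0]-.524,w[...,1]-.083)<.05)
    for nm,a,b,R in (('flange',t[2]+.0115,t[2]+.0165,.0285),('jarwall',.096,.132,.028)):
        p=w[r&(w[...,2]>a)&(w[...,2]<b)]
        if len(p)<15: print(n,nm,len(p));continue
        from scipy.optimize import least_squares
        q=least_squares(lambda q:np.hypot(p[:,0]-q[0],p[:,1]-q[1])-R,t[:2],loss='soft_l1',f_scale=.001).x
        print(n,nm,len(p),q.round(4),p.min(0).round(4),p.max(0).round(4))
a=cv2.imread('pics/wrist11.png');b=cv2.imread('pics/side11.png')
cv2.imwrite('pics/v11.png',cv2.convertScaleAbs(np.hstack([cv2.resize(a[180:380,220:420],(400,400)),cv2.resize(b[190:270,240:320],(400,400))]),alpha=1.6))
```

```text
[0.52367981 0.08282999 0.14902505] [3.14120249e+00 5.44657685e-04 4.80149509e-01]
side flange 62 [0.5247 0.0798] [0.4962 0.0827 0.1607] [0.5376 0.1123 0.1655]
side jarwall 269 [0.5246 0.0844] [0.496  0.0597 0.096 ] [0.5499 0.1131 0.1318]
wrist flange 98 [0.5257 0.0827] [0.5077 0.0548 0.162 ] [0.5547 0.1111 0.1655]
wrist jarwall 540 [0.5251 0.0823] [0.523  0.0683 0.096 ] [0.5535 0.1102 0.1319]
```

View pics/v11.png

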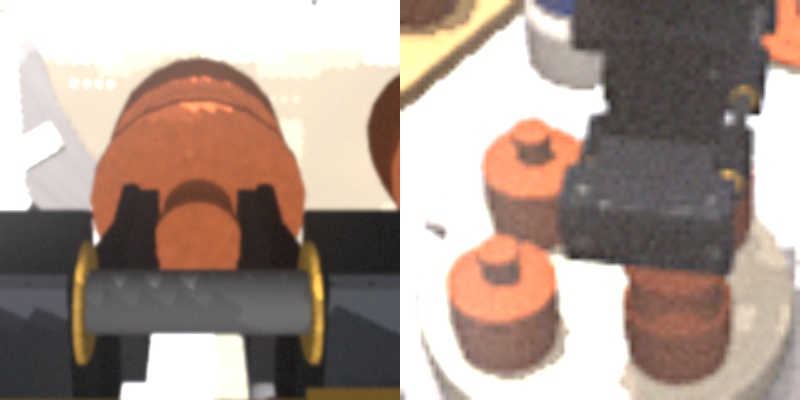

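The view shows the lid level and centred over the open jar, flange and jar wall agreeing within 1 mm. Lower slowly.

Emit:
jog_arm(
  targets=[
    [0,0,-0.6,0,1],
    [0,0,-1.2,0,1],
    [0,0,-1.7,0,1],
    [0,0,-2.1,0,1],
    [0,0,-2.2,0,1],
  ],
)

```text
clock: 25.65
tool_pos: [0.5234, 0.0839, 0.126]
eef_rot: [-3.141, 0.001, 0.482]
contact_force: [-0.1, -0.6, -0.5]
grip_width: 0.0197
finger_force: 18.0
```

Emit:
jog_arm(
  targets=[
    [0,0,-0.1,0,1],
    [0,0,-0.2,0,1],
    [0,0,-0.3,0,1],
    [0,0,-0.4,0,1],
    [0,0,-0.4,0,1],
  ],
)

```text
clock: 26.15
tool_pos: [0.5238, 0.0839, 0.1227]
eef_rot: [3.142, 0.0, 0.482]
contact_force: [-0.1, 0.3, -0.8]
grip_width: 0.0194
finger_force: 18.0
```

Emit:
jog_arm(
  targets=[
    [0,0,-0.05,0,1],
    [0,0,-0.1,0,1],
    [0,0,-0.1,0,1],
  ],
)

```text
clock: 26.45
tool_pos: [0.5239, 0.084, 0.1219]
eef_rot: [3.141, -0.0, 0.482]
contact_force: [0.5, 0.1, 0.3]
grip_width: 0.0193
finger_force: 18.0
```

Emit:
jog_arm(
  targets=[
    [0,0,-0.05,0,1],
    [0,0,-0.1,0,1],
    [0,0,-0.1,0,1],
  ],
)

```text
clock: 26.75
tool_pos: [0.5243, 0.0841, 0.1219]
eef_rot: [3.141, -0.001, 0.482]
contact_force: [-2.2, -0.7, 7.4]
grip_width: 0.0193
finger_force: 18.0
```

Seated at exactly the predicted height (7 N contact). Release and retreat upward.

Emit:
jog_arm(
  targets=[
    [0,0,0.1,0,1],
    [0,0,0.1,0,2.4],
    [0,0,0.1,0,3],
    [0,0,0.1,0,3.6],
    [0,0,0.1,0,3.6],
  ],
)

```text
clock: 27.25
tool_pos: [0.5238, 0.084, 0.1216]
eef_rot: [-3.142, 0.0, 0.482]
contact_force: [0.3, -0.6, 0.6]
grip_width: 0.0342
finger_force: 0.0
```

Emit:
jog_arm(
  targets=[
    [0,0,1,0,3.6],
    [0,0,3,0,3.6],
    [0,0,6,0,3.6],
    [0,0,10,0,3.6],
  ],
)

```text
clock: 27.65
tool_pos: [0.5227, 0.0837, 0.2222]
eef_rot: [-3.14, 0.003, 0.482]
contact_force: [0.9, 0.0, 0.4]
grip_width: 0.0361
finger_force: 0.0
```

Emit:
jog_arm(
  targets=[
    [-1.5,-4,0,0,3.6],
    [-3,-8,0,0,3.6],
    [-4,-12,0,0,3.6],
    [-4,-17,0,0,3.6],
    [-4,-21,0,0,3.6],
  ],
)

```text
clock: 28.15
tool_pos: [0.4834, -0.1288, 0.2229]
eef_rot: [3.14, -0.001, 0.48]
contact_force: [0.7, -1.0, 0.3]
grip_width: 0.0361
finger_force: 0.0
```

Emit:
jog_arm(
  targets=[
    [0,-3,0,0,3.6],
    [0,-3,0,0,3.6],
    [0,-3,0,0,3.6],
  ],
)

```text
clock: 28.45
tool_pos: [0.4839, -0.1561, 0.2222]
eef_rot: [-3.141, -0.001, 0.481]
contact_force: [-0.2, 1.0, 0.8]
grip_width: 0.0362
finger_force: 0.0
```

```bash
python3 ang.py 12
python3 - <<'E'
from h import *
for n in ('side','top'):
    z=np.load(f'pics/{n}12.npz');w=cloud(z['d'],z);im=z['im'].astype(int)
    r=(im[...,0]>1.4*im[...,2])
    m=r&(np.hypot(w[...,0]-.5247,w[...,1]-.083)<.032)&(w[...,2]>.139)&(w[...,2]<.147)
    p=w[m];A=np.c_[p[:,:2]-p[:,:2].mean(0),np.ones(len(p))];print(n,'flange',len(p),p.mean(0).round(4),np.linalg.lstsq(A,p[:,2],rcond=None)[0].round(3))
    b=w[(im.max(-1)<75)&(np.hypot(w[...,0]-.469,w[...,1]-.0065)<.03)&(w[...,2]>.115)&(w[...,2]<.16)];print('bar top',np.percentile(b[:,2],[50,95]).round(4),b.mean(0).round(4))
z=np.load('pics/side12.npz')['im'][170:340,200:400,::-1]
cv2.imwrite('pics/v12.png',cv2.convertScaleAbs(cv2.resize(z,(700,595)),alpha=1.3))
E
```

```text
top [[0.644, 0.0482, 0.1602], [0.6011, 0.1263, 0.1604], [0.5232, 0.0854, 0.1601]] [-17.9  72.3 163.6] [0.0646 0.0612 0.0618]
top [[0.6429, 0.0486, 0.1608], [0.6016, 0.1263, 0.1601], [0.5646, 0.0054, 0.1606], [0.5254, 0.0829, 0.1598]] [ -17.8   71.9 -106.   165.4] [0.0634 0.0614 0.0651 0.059 ]
side [[0.6411, 0.0529, 0.1594], [0.5983, 0.1306, 0.1594], [0.5217, 0.0897, 0.159]] [-14.5  75.8 160.3] [0.0605 0.0645 0.0646]
side [[0.6402, 0.0533, 0.1587], [0.5627, 0.0098, 0.1586], [0.5993, 0.1303, 0.1591], [0.5234, 0.0864, 0.1582]] [ -14.3 -108.8   74.9  162.7] [0.0595 0.0615 0.0646 0.0619]
side flange 88 [0.5203 0.0894 0.1405] [0.001 0.01  0.141]
bar top [0.1299 0.1346] [0.4653 0.0107 0.1288]
top flange 246 [0.5244 0.0823 0.1412] [-0.01  -0.012  0.141]
bar top [0.1337 0.138 ] [0.468  0.0046 0.1331]
```

View pics/v12.png

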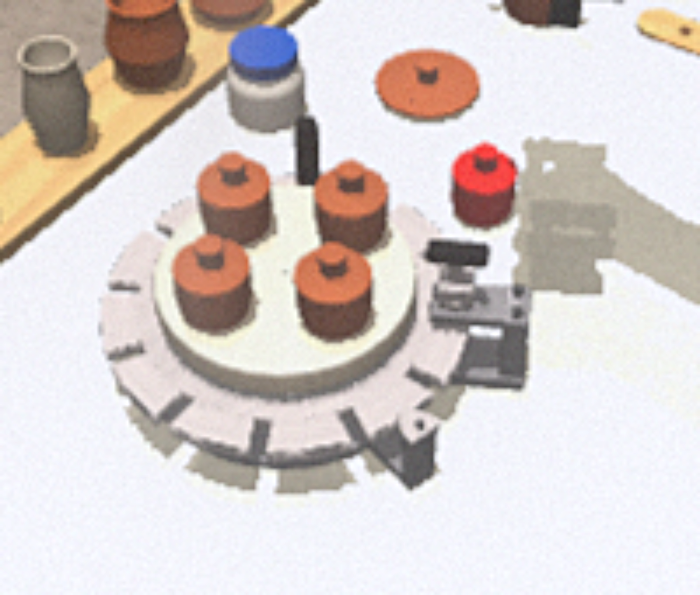

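The picture shows all four jars standing lidded, the new lid flat at (333,262), slope about 0.01, top at 0.160. The plunger bar is down and the rest is untouched. Handing in.

```bash
python3 -c "
from bench import bot
print(bot.close_job())"
```

```text
the job is handed in; nothing more can be done
None
```

The job is handed in at about 28.5 s: the wheel is turned −90° and locked with the pin fully home, then the small lid was lowered flat onto the open jar at the pointer, about 3 mm from where the first jar stood.

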